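# Wedge the drooping sample deck level

## Robot

A 6-joint arm with a two-finger parallel gripper is mounted at the origin on the work surface. World frame = base frame: x ahead of the robot, y to its left, z up, the work surface at z = 0. Lengths are in m, angles in rad, forces in N, time in s.
With the tool pointing down it reaches from about 0.4 to 0.925 m from the base axis. Payload 12.5 kg.
Tool frame: the origin (TCP) lies on the centre line of the jaws, within the pads' length; the fingertips stand 22 mm ahead of it and the grasp point (between the pads) lies 3 mm ahead of it; x points along the fingers, y is the direction in which the jaws open and shut, and the axes are right-handed (so a half turn about x gives the same grasp; the last joint's range is limited). The gripper opens to 95 mm and grips with 3 to 60 N. Pads are 20 mm wide; open, the fingers measure 119 mm over their backs; the gripper's body (75 mm by 180 mm) begins 59 mm behind the grasp point.
Start: joints at [1.205, 0.491, 1.559, -0, 1.092, -0.106], TCP at [0.161, 0.604, 0.237] pointing down, gripper open.
Joint ranges: [-3.1, 3.1], [-0.84, 2.19], [0.05, 2.79], [-1.13, 4.28], [0.06, 2.93], [-2.69, 2.69]. Speed limits (rad/s): [2.22, 2.22, 2.79, 3.14, 3.14, 3.14].

## Interface

Orientations are given as a rotation vector (axis times angle).
In Python, from bench import arm, imaging, job gives the robot as it stands. The module is installed in compiled form; this text tells all that it offers.
- The arm moves only by the tool step_arm, never from a script. Its argument "increments" is a list of rows, each an object of numbers: "ax", "ay", "az": the turn, a rotation vector about the tool's x, y, z in degrees; "tx", "ty", "tz": the shift along the tool's x, y, z in m; "fingers": the opening, from 0 (shut) to 1 (fully open). A call has 1 to 8 rows; each row is the pose to reach, as a shift and turn from the pose commanded when the call began, along the tool's axes at that moment; what a row does not reach only later rows make up. A row lasts 1/8 s, in which the tool goes at most 62.5 mm and 10.7 degrees, less where a joint would pass 70% of its speed; a pose out of reach is approached as far as the arm can. A call with a gripper value outside its range is refused whole. The fingers move at their own pace and stop on an object; "force" is the grip in N (left out, the last holds). Time passes only in rows, so rows that repeat a pose let the fingers close. It gives the time, the measured TCP pose, the force and the opening at its end, in the units of the state.
- arm.state(): the state, without advancing time (a new reading comes with each control period).
- imaging.grab_frame(name): name is "side" or "top" or "wrist"; returns a dict with "pixels" (400x640x3 uint8, red, green, blue), "fx", "fy", "cx", "cy" (pixels), "rvec" (rotation vector, rad) and "tvec" (3), from world to camera coordinates, as OpenCV has them. Camera axes: x right, y down, z forward; pixel columns grow to the right and rows downward; lengths in m; the calibration is good to about 2 mm. A picture is of the moment at which its call begins. There is no depth.
- job.finish_job(): hands the job in, once; it reports no verdict.
The state is a dict: "t": time; "qpos": joint angles; "dq": joint speeds; "effort": joint torques, N m; "ee_pos": TCP position; "orientation": TCP orientation; "ft_force": force on the tool from outside, world axes, zero at the start; "wrist_torque": the same for the moment, N m; "opening": finger opening in m.
Only numpy, scipy, OpenCV 4.12 (cv2) and the standard library are available. Lean on these libraries where they do the work, as an engineer would, in place of code of your own. Each camera call takes 0.05 s, during which the arm holds its last target.

## Task

The sample deck on the bench droops at its near edge. Take the levelling wedge (the tapered one, not the plain spacer bar), lay it flat on the bench with its thin end under the middle of the deck's lip and pointing straight in, and push it in until the deck is level, up against its two stop lugs, and the wedge is firmly tight under the lip, without ramming it; then let go and leave it there. Raise the deck with the wedge only, not by hand, and leave the other things on the bench where they are.

Things in the scene. Friction and masses are not known exactly. Their poses are not given: they have to be found in the camera images.
- stand: Fixed stand: two aluminium cheeks 235 mm long, 202 mm apart, and between them a white hinged deck. Origin: on the centre line right below the deck's lip at the near, open end; x points level from the lip to the hinge (the way to push the wedge), y left, z up. It is on adjustable feet: the origin lies 0 to 6 mm above the bench (z = 0), differently each time.
- left_lug (a point): Middle of the underside of the left stop lug, on the stand at x = 4, y = 93, z = 37 mm; the right one is at y = -93. Each is a steel block 24 x 40 x 9 mm that reaches over a front corner of the deck, its inner end 73 mm from the centre line. The raised deck stops against them.
- deck: The hinged deck, 194 mm wide. Origin: middle of its near edge, 9 mm above the lip's underside; x to the hinge, 200 mm behind, z up. At the start it droops on its lower rest, 0.07 rad below level; level (0) it is up against the lugs. Only its weight, 1.5 to 3 N at the lip, holds it down. Its grey vial rack begins 72 mm behind the lip; vial caps reach 100 mm above the bench.
- deck_lip (a point): Middle of the underside of the deck's lip, a steel bar of 10 mm diameter and 140 mm length across the near edge. It is 23 mm above the stand's origin when the deck is level, and 9 mm when it droops.
- wedge: Loose light grey plastic wedge, 150 mm long, 30 mm wide, about 140 g, lying flat. Origin: centre of its underside. x points to the thin end (x = +75 mm, 5 mm thick); thickness grows evenly to 35 mm at x = -50 mm; from there to the thick end at x = -75 mm runs a flat-topped head. Centre of mass at x = -18 mm. Friction on everything is 0.35 to 0.6, so it stays where it is pushed.
- wedge_tip (a point): Middle of the thin end's lower edge (wedge x = +75 mm). Sliding the wedge under the lip takes about 3 to 11 N, most as the deck begins to lift; once the deck meets the lugs the push rises steeply. 18 to 25 N of push then makes it firmly tight; 40 N is too much. Pushing level on the upright face of the thick end (30 x 35 mm) is best: if the tool also bears down, the wedge binds on the bench.
- spacer: Bystander: plain light grey plastic bar, 100 x 30 x 20 mm, origin at the centre of its underside, x along it. It may lie on either side of the bench, the wedge on the other.
- reagent: Bystander: capped amber bottle, 68 mm diameter, 140 mm high, origin under its centre.
- beaker: Bystander: open glass beaker, 70 mm diameter, 85 mm high, origin under its centre.

How it is judged:
By the outcome, as a careful person would: the job done as asked, in the order asked, and still so for the second after the job is handed in, with the robot touching nothing.
It also fails if it takes over 51 s, if anything falls off the work surface, if the arm or the gripper's body presses on something with over 40 N, if the wrist force passes 120 N, or if a joint passes its speed limit or range.

## Working session

There is one attempt and no reset: what is moved stays moved. The work goes in short steps, Python scripts to look and compute and a tool call to move; the robot and the scene stay as the last step left them, time stands still between calls to the robot, and variables do not carry over. Pictures are saved under pics/ and viewed, and the job is handed in when it is done.

Besides the shell and the picture viewer there is one more tool, called after "Request:" as name([rows], argument=value, ...), one row to a line, values as JSON. step_arm: Moves the arm, as the interface text tells. Its arguments: {"type":"object","properties":{"increments":{"type":"array","items":{"type":"object","properties":{"ax":{"type":"number"},"ay":{"type":"number"},"az":{"type":"number"},"tx":{"type":"number"},"ty":{"type":"number"},"tz":{"type":"number"},"fingers":{"type":"number"}}}},"force":{"type":"number"}},"required":["increments"]}

```bash
mkdir -p pics
cat > h.py <<'E'
import numpy as np, cv2, pickle
from bench import arm, imaging, job
def grab(name,tag):
    f=imaging.grab_frame(name); pickle.dump(f,open(f'pics/{tag}.pkl','wb'))
    cv2.imwrite(f'pics/{tag}.png',cv2.cvtColor(f['pixels'],cv2.COLOR_RGB2BGR)); return f
def load(tag): return pickle.load(open(f'pics/{tag}.pkl','rb'))
def crop(tag,x0,y0,x1,y1,s,out):
    p=cv2.cvtColor(load(tag)['pixels'],cv2.COLOR_RGB2BGR)[y0:y1,x0:x1]
    p=cv2.resize(p,None,fx=s,fy=s,interpolation=cv2.INTER_CUBIC); cv2.imwrite(f'pics/{out}.png',p)
def K(f): return np.array([[f['fx'],0,f['cx']],[0,f['fy'],f['cy']],[0,0,1.]])
def ray(f,u,v):
    R=cv2.Rodrigues(np.array(f['rvec'],float))[0]; t=np.array(f['tvec'],float).ravel()
    return -R.T@t, R.T@np.linalg.inv(K(f))@np.array([u,v,1.])
def onz(f,u,v,z):
    c,d=ray(f,u,v); return c+d*(z-c[2])/d[2]
def proj(f,P):
    return cv2.projectPoints(np.array(P,float).reshape(-1,3),np.array(f['rvec'],float),np.array(f['tvec'],float),K(f),None)[0].reshape(-1,2)
def tri(obs):
    A=np.zeros((3,3));b=np.zeros(3)
    for f,u,v in obs:
        c,d=ray(f,u,v); d=d/np.linalg.norm(d); M=np.eye(3)-np.outer(d,d); A+=M;b+=M@c
    return np.linalg.solve(A,b)
E
python3 - <<'E'
from h import *
for n in ['side','top','wrist']:
    f=grab(n,n+'0'); print(n,f['fx'],ray(f,320,200))
print(arm.state())
E
```

```text
side 362.57128186963627 (array([ 0.26931873, -0.8613328 ,  0.58542273]), array([ 0.26289208,  0.8141113 , -0.51794823]))
top 449.2105362750288 (array([0.31685502, 0.00868454, 1.60106412]), array([ 0.17343965, -0.02504428, -0.98467822]))
wrist 294.67082150677703 (array([0.08031063, 0.62523615, 0.38442187]), array([ 0.27559515, -0.07291803, -0.95853069]))
{'t': 0.15, 'qpos': array([ 1.20541786e+00,  4.91375838e-01,  1.55925352e+00,  1.87433055e-06,
        1.09174209e+00, -1.05589929e-01]), 'dq': array([ 0.00094788, -0.00239731, -0.0020893 , -0.00082731,  0.00088094,
       -0.00082497]), 'effort': array([ 1.49535554e-03, -6.12894201e+01, -2.58277202e+01,  6.92687742e-02,
        4.73275082e-02, -2.83244873e-05]), 'ee_pos': array([0.16046738, 0.60389989, 0.23624338]), 'orientation': array([ 0.20334373,  1.56134201, -0.20453547]), 'ft_force': array([ 1.24786123, -0.01790737, -0.01058225]), 'wrist_torque': array([-0.02902091, -0.01215636,  0.04791964]), 'opening': 0.0947608183225351}
```

View pics/top0.png

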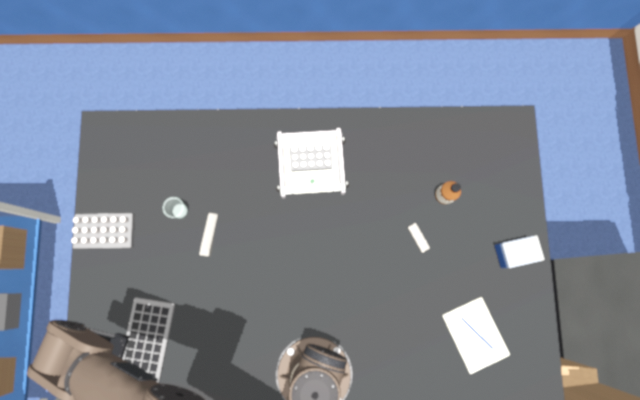

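View pics/side0.png

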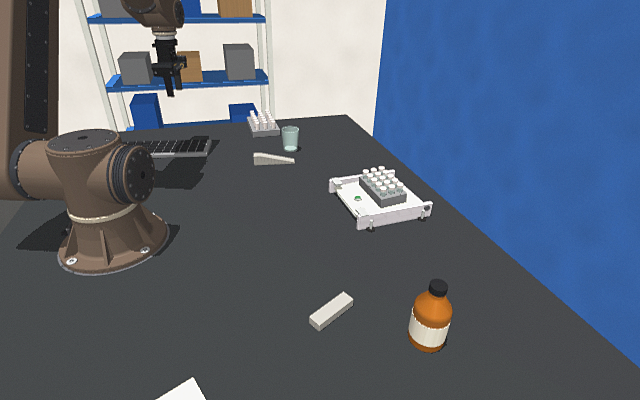

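View pics/wrist0.png

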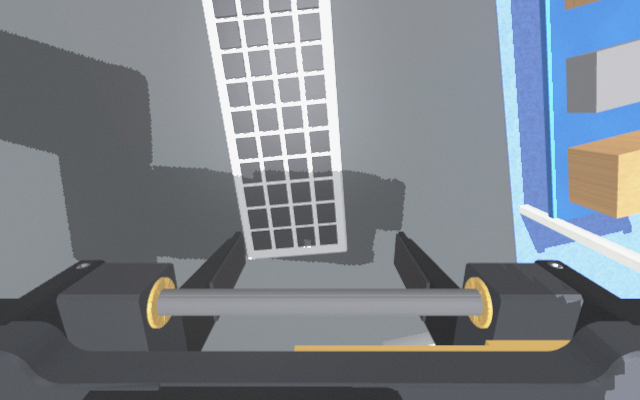

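Run:
```python
from h import *
crop('top0',180,190,260,270,7,'c1'); crop('top0',265,115,360,215,7,'c2')
crop('side0',240,110,440,240,4,'c3')
f=load('top0')
for p,z in [((216,214),0.005),((203,255),.035),((313,194),0.02),((282,194),.04),((344,192),.04),((174,207),0),((447,195),0)]: print(p,onz(f,*p,z))
```

```text
(216, 214) [0.55293298 0.34143791 0.005     ]
(203, 255) [0.40581477 0.37753389 0.035     ]
(313, 194) [ 0.61754901 -0.00687905  0.02      ]
(282, 194) [0.61544254 0.10283592 0.04      ]
(344, 192) [ 0.61925092 -0.11658609  0.04      ]
(174, 207) [0.58153203 0.49356023 0.        ]
(447, 195) [ 0.61009516 -0.49454751  0.        ]
```

View pics/c1.png

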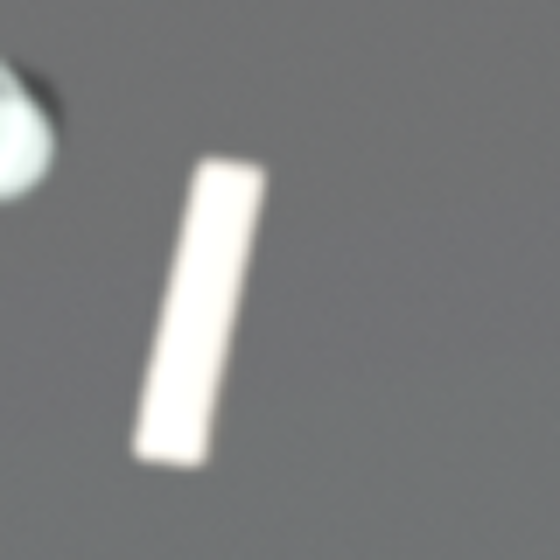

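View pics/c2.png

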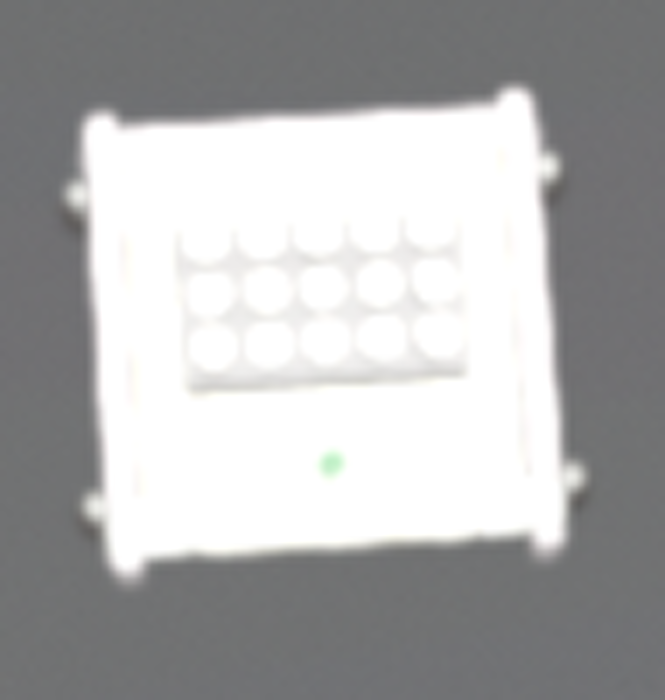

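View pics/c3.png

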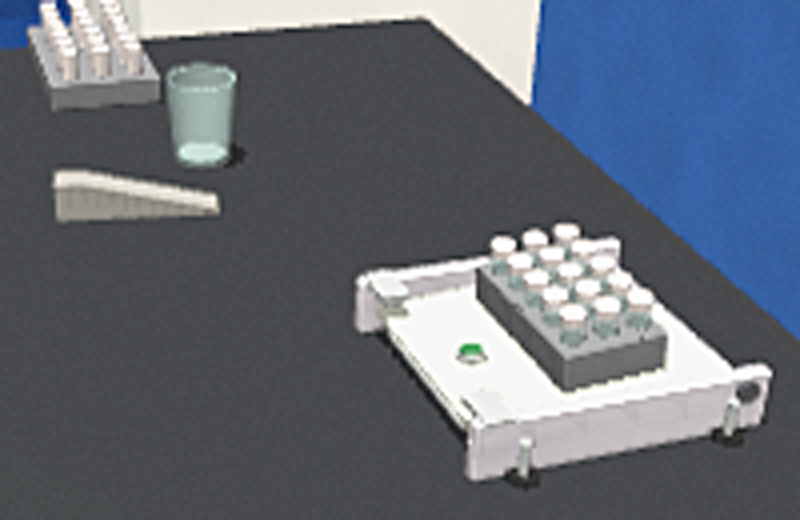

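```bash
cat >> h.py <<'E'
from scipy.spatial.transform import Rotation as Ro
def Rtool(yaw):
    # tool x down, tool z along heading yaw (deg), y=z cross x
    a=np.radians(yaw); z=np.array([np.cos(a),np.sin(a),0]); x=np.array([0,0,-1.]); y=np.cross(z,x)
    return np.stack([x,y,z],1)
def inc(pos,yaw,st=None):
    s=st or arm.state(); R=Ro.from_rotvec(s['orientation']).as_matrix(); p=s['ee_pos']
    sh=R.T@(np.array(pos)-p); rv=np.degrees(Ro.from_matrix(R.T@Rtool(yaw)).as_rotvec())
    print('now',p.round(4),'R',R.round(3).tolist()); print('shift',sh.round(4),'turn',rv.round(2))
E
python3 - <<'E'
from h import *
inc((0.37,0.25,0.24),0)
E
```

```text
now [0.1605 0.6039 0.2362] R [[-0.0, 0.257, 0.966], [-0.001, 0.966, -0.257], [-1.0, -0.001, -0.0]]
shift [-0.0036 -0.2882  0.2934] turn [-1.488e+01 -1.000e-02  4.000e-02]
```

Request:
step_arm([
  {"tx": 0, "ty": -0.288, "tz": 0.293, "ax": -15},
  {"tx": 0, "ty": -0.288, "tz": 0.293, "ax": -15},
  {"tx": 0, "ty": -0.288, "tz": 0.293, "ax": -15},
  {"tx": 0, "ty": -0.288, "tz": 0.293, "ax": -15},
  {"tx": 0, "ty": -0.288, "tz": 0.293, "ax": -15},
  {"tx": 0, "ty": -0.288, "tz": 0.293, "ax": -15},
  {"tx": 0, "ty": -0.288, "tz": 0.293, "ax": -15},
  {"tx": 0, "ty": -0.288, "tz": 0.293, "ax": -15},
])

```text
$.increments[0]: bad value
```

Run:
```python
from h import *
f=grab('wrist','w1'); print(arm.state()['ee_pos'],arm.state()['t'])
```

```text
[0.16050176 0.60392348 0.23630769] 0.2
```

View pics/w1.png

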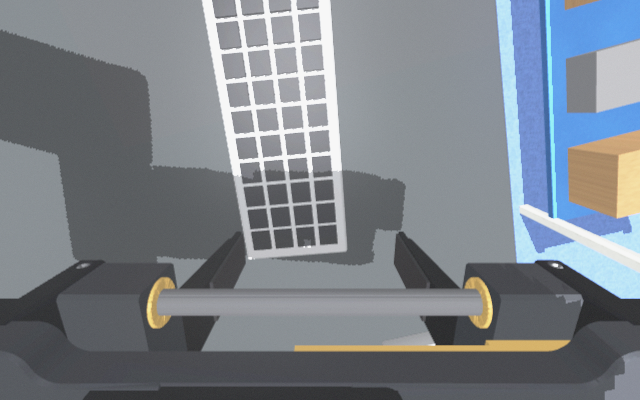

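Request:
step_arm([
  {"ax": -10, "ay": 0, "az": 0, "tx": 0, "ty": -0.043, "tz": 0.044, "fingers": 1},
])

```text
t: 0.32
ee_pos: [0.1913, 0.5522, 0.2359]
orientation: [0.063, 1.57, -0.062]
ft_force: [0.6, -1.5, 0.6]
opening: 0.0951
```

Run:
```python
from h import *
inc((0.37,0.25,0.24),0)
```

```text
now [0.1913 0.5522 0.2359] R [[-0.0, 0.08, 0.997], [0.0, 0.997, -0.08], [-1.0, 0.0, -0.0]]
shift [-0.0042 -0.287   0.2023] turn [-4.57 -0.01 -0.02]
```

Request:
step_arm([
  {"ax": -4.6, "ay": 0, "az": 0, "tx": 0, "ty": -0.287, "tz": 0.202, "fingers": 1},
  {"ax": -4.6, "ay": 0, "az": 0, "tx": 0, "ty": -0.287, "tz": 0.202, "fingers": 1},
  {"ax": -4.6, "ay": 0, "az": 0, "tx": 0, "ty": -0.287, "tz": 0.202, "fingers": 1},
  {"ax": -4.6, "ay": 0, "az": 0, "tx": 0, "ty": -0.287, "tz": 0.202, "fingers": 1},
  {"ax": -4.6, "ay": 0, "az": 0, "tx": 0, "ty": -0.287, "tz": 0.202, "fingers": 1},
  {"ax": -4.6, "ay": 0, "az": 0, "tx": 0, "ty": -0.287, "tz": 0.202, "fingers": 1},
  {"ax": -4.6, "ay": 0, "az": 0, "tx": 0, "ty": -0.287, "tz": 0.202, "fingers": 1},
])

```text
t: 1.2
ee_pos: [0.3698, 0.2463, 0.2367]
orientation: [0.007, 1.571, -0.007]
ft_force: [0.3, 0.4, 0.5]
opening: 0.0955
```

Run:
```python
from h import *
f=grab('wrist','w2'); s=arm.state(); print(s['ee_pos'],s['orientation'],s['t'],s['ft_force'])
```

```text
[0.36926052 0.24732797 0.23668779] [ 0.00606288  1.57070763 -0.0057632 ] 1.25 [0.59956612 0.15256244 0.14668578]
```

View pics/w2.png

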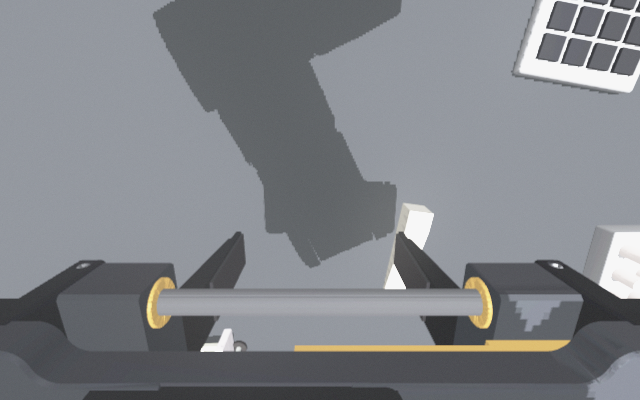

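Run:
```python
from h import *
f=load('w2'); c,d=ray(f,320,200); print(c,d, c+d*c[2]/-d[2])
R=cv2.Rodrigues(np.array(f['rvec']))[0]; print(R.round(3))
print(onz(f,415,215,.035), onz(f,385,290,0.005))
for T in ['top0']:
  g=load(T)
  for u,v,z in [(180+205/7,190+158/7,.005),(180+262/7,190+168/7,.005),(180+135/7,190+456/7,.035),(180+205/7,190+465/7,.035)]: print(onz(g,u,v,z).round(4), proj(f,onz(g,u,v,z)))
```

```text
[0.28685207 0.24708096 0.38496854] [ 0.28502978 -0.00138079 -0.95854417] [0.40132514 0.24652641 0.        ]
[[ 0.009  1.    -0.001]
 [ 0.957 -0.008  0.291]
 [ 0.291 -0.004 -0.957]]
[0.41160348 0.3659115  0.035     ] [0.53982695 0.34175991 0.005     ]
[0.5585 0.3655 0.005 ] [[400.14176974 300.70572837]]
[0.5529 0.3363 0.005 ] [[380.88110889 297.59810415]]
[0.4055 0.3903 0.035 ] [[434.95533844 210.2767259 ]]
[0.4005 0.3557 0.035 ] [[407.60099172 206.67698621]]
```

Request:
step_arm([
  {"ax": 0, "ay": 0, "az": 0, "tx": 0, "ty": 0.03, "tz": 0.21, "fingers": 1},
  {"ax": 0, "ay": 0, "az": 0, "tx": 0, "ty": 0.03, "tz": 0.21, "fingers": 1},
  {"ax": 0, "ay": 0, "az": 0, "tx": 0, "ty": 0.03, "tz": 0.21, "fingers": 1},
  {"ax": 0, "ay": 0, "az": 0, "tx": 0, "ty": 0.03, "tz": 0.21, "fingers": 1},
  {"ax": 0, "ay": 0, "az": 0, "tx": 0, "ty": 0.03, "tz": 0.21, "fingers": 1},
])

```text
t: 1.88
ee_pos: [0.5792, 0.2781, 0.2355]
orientation: [0.003, 1.572, -0.004]
ft_force: [0.4, 0.4, -0.9]
opening: 0.0948
```

Run:
```python
from h import *
f=grab('wrist','w3'); s=arm.state(); print(s['ee_pos'],s['orientation'],s['t'],s['ft_force'])
```

```text
[0.57809387 0.27793835 0.23584023] [ 0.00297013  1.57222375 -0.00337977] 1.925 [-0.15909013  0.20348823  0.52326367]
```

View pics/w3.png

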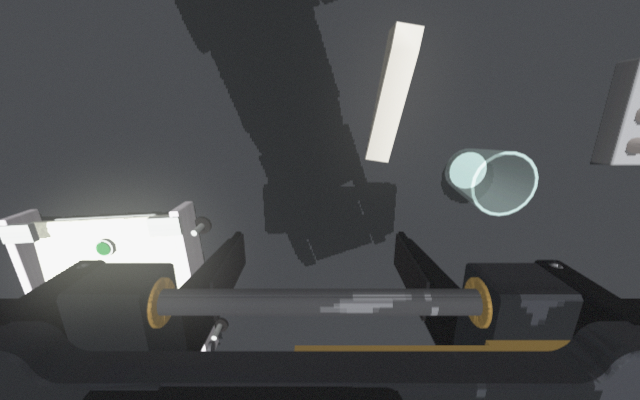

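Run:
```python
from h import *
crop('w3',340,10,450,180,5,'c4'); crop('w3',0,190,240,280,3,'c5')
import cv2
p=load('w3')['pixels'][190:280,0:240].astype(float); p=np.clip((p-120)*1.8,0,255)
```

```text
(no output)
```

View pics/c4.png

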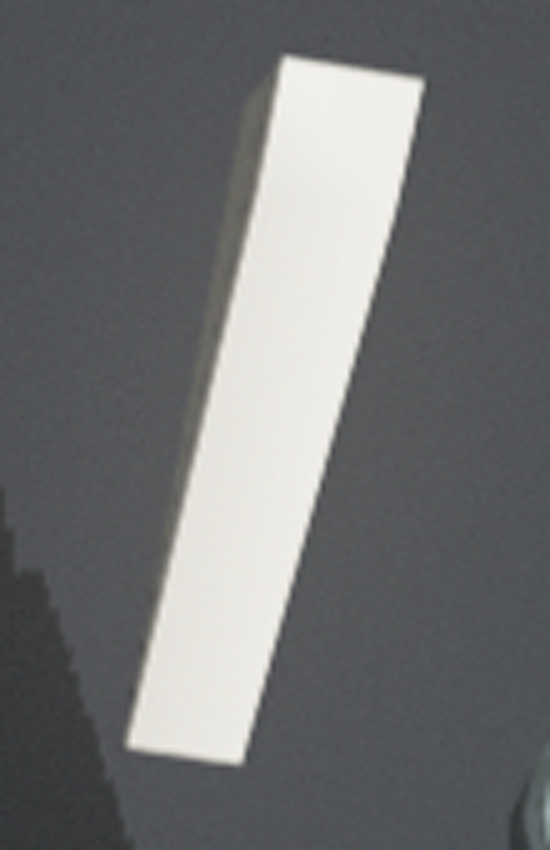

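View pics/c5.png

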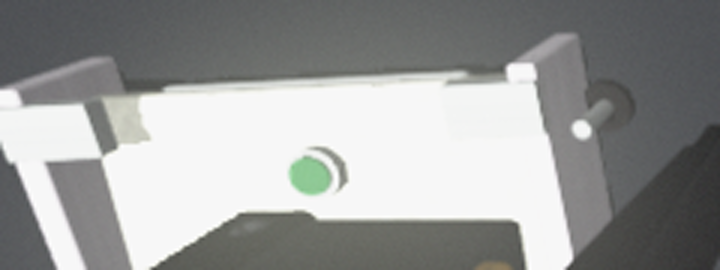

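Request:
step_arm([
  {"ax": 0, "ay": 0, "az": 0, "tx": 0, "ty": -0.25, "tz": 0.13, "fingers": 1},
  {"ax": 0, "ay": 0, "az": 0, "tx": 0, "ty": -0.25, "tz": 0.13, "fingers": 1},
  {"ax": 0, "ay": 0, "az": 0, "tx": 0, "ty": -0.25, "tz": 0.13, "fingers": 1},
  {"ax": 0, "ay": 0, "az": 0, "tx": 0, "ty": -0.25, "tz": 0.13, "fingers": 1},
  {"ax": 0, "ay": 0, "az": 0, "tx": 0, "ty": -0.25, "tz": 0.13, "fingers": 1},
  {"ax": 0, "ay": 0, "az": 0, "tx": 0, "ty": -0.25, "tz": 0.13, "fingers": 1},
])

```text
t: 2.68
ee_pos: [0.7072, 0.0253, 0.2366]
orientation: [0.005, 1.571, -0.005]
ft_force: [-0.2, 0.7, -0.1]
opening: 0.0951
```

Run:
```python
from h import *
f=grab('wrist','w4'); s=arm.state(); print(s['ee_pos'],s['orientation'],s['t'],s['ft_force'])
p=f['pixels']
crop('w4',160,20,480,230,2.5,'c6')
from scipy.optimize import least_squares
f=load('w3')
obs=np.array([[396.6,21.2],[424.8,25.6],[388.8,163],[365.4,159.6]])
def pts(q):
    c,s=np.cos(q[2]),np.sin(q[2]); L=np.array([[-.075,-.015,.035],[-.075,.015,.035],[.075,.015,.005],[.075,-.015,.005]])
    return np.c_[q[0]+c*L[:,0]-s*L[:,1],q[1]+s*L[:,0]+c*L[:,1],L[:,2]]
r=least_squares(lambda q:(proj(f,pts(q))-obs).ravel(),[.48,.36,-.24]); print(r.x,np.degrees(r.x[2]),r.fun.round(2))
```

```text
[0.70681646 0.02677348 0.23670175] [ 0.00465947  1.57134787 -0.00404913] 2.725 [-1.08067242  0.66866351  0.29299836]
[ 0.48206591  0.36315582 -0.14448662] -8.278473662408278 [ 0.01  0.2  -0.11  0.32 -0.2  -0.45  0.32 -0.29]
```

View pics/w4.png

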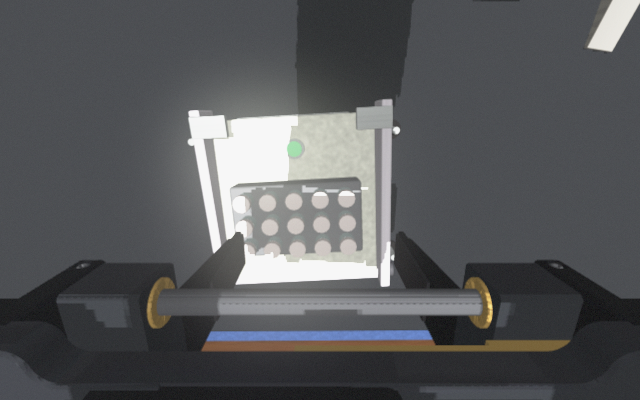

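View pics/c6.png

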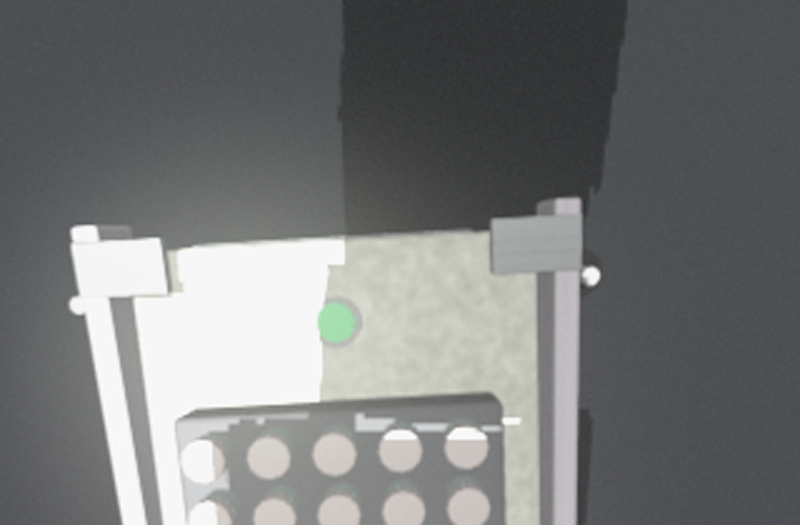

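Run:
```python
from h import *
from scipy.optimize import least_squares
f=load('w4')
obs=np.array([[356,108],[356.8,129.6],[392.4,105.6],[392.8,128],[226,115.2],[227.2,138],[190,117.2],[192,138.8]])
L=np.array([[-8,73],[16,73],[-8,113],[16,113],[-8,-73],[16,-73],[-8,-113],[16,-113]])/1000
def pts(q,L=L,z=.046):
    c,s=np.cos(q[2]),np.sin(q[2])
    return np.c_[q[0]+c*L[:,0]-s*L[:,1],q[1]+s*L[:,0]+c*L[:,1],np.full(len(L),z+q[3])]
r=least_squares(lambda q:(proj(f,pts(q))-obs).ravel(),[.61,0,.05,.003]); print(r.x,np.degrees(r.x[2]),r.fun.round(1))
rr=least_squares(lambda q:(proj(f,pts(np.r_[q,.003]))-obs).ravel(),[.61,0,.05]); print(rr.x,np.degrees(rr.x[2]))
g=load('w3')
Lip=np.array([[0,.07],[0,-.07],[0,.07],[0,-.07]])
print(proj(g,pts(np.r_[rr.x,.003],Lip[:2],.009)),proj(f,pts(np.r_[rr.x,.003],Lip[:2],.009)))
# green bubble ; deck near edge
t=load('top0'); print(proj(t,pts(np.r_[rr.x,.003])))
for n in [(125/7+265,575/7+115),(548/7+265,550/7+115)]: print(onz(t,*n,.03))
s=arm.state(); print(s['qpos'])
inc((0.48,0.363,0.24),-8.3)
```

```text
[ 0.63110931 -0.00610643  0.04742637 -0.00233764] 2.717330619438043 [ 0.3 -0.3 -0.1  0.5  0.3  0.1 -0.5  0.1 -1.1  0.   0.8 -0.8 -0.8  0.1
  1.1  0.4]
[ 0.63106699 -0.00563811  0.04777035] 2.7370393896798024
[[160.10529408 215.8616783 ]
 [ 57.25925208 220.92144131]] [[351.25708341 115.11019127]
 [236.64487835 121.64438422]]
[[292.06581202 192.20651015]
 [291.67613528 185.53249177]
 [280.69524927 192.9127302 ]
 [280.33275782 186.23325202]
 [333.45973044 189.63555429]
 [332.97134764 182.98139589]
 [344.77086143 188.93302552]
 [344.25557773 182.28428959]]
[0.60594853 0.10046418 0.03      ]
[ 0.6155287 -0.1146828  0.03     ]
[-5.55698338e-02  6.12761116e-01  1.33175070e+00  3.85143409e-04
  1.19765654e+00 -1.62096302e+00]
now [0.7068 0.0268 0.2367] R [[-0.001, 0.006, 1.0], [0.0, 1.0, -0.006], [-1.0, 0.0, -0.001]]
shift [-0.003   0.335  -0.2287] turn [ 7.98 -0.03 -0.02]
```

Run:
```python
from h import *
inc((0.460,0.366,0.10),-8.3)
```

```text
now [0.7068 0.0268 0.2367] R [[-0.001, 0.006, 1.0], [0.0, 1.0, -0.006], [-1.0, 0.0, -0.001]]
shift [ 0.137   0.3378 -0.2486] turn [ 7.98 -0.03 -0.02]
```

Request:
step_arm([
  {"ax": 8, "ay": 0, "az": 0, "tx": 0, "ty": 0.338, "tz": -0.2485, "fingers": 1},
  {"ax": 8, "ay": 0, "az": 0, "tx": 0, "ty": 0.338, "tz": -0.2485, "fingers": 1},
  {"ax": 8, "ay": 0, "az": 0, "tx": 0, "ty": 0.338, "tz": -0.2485, "fingers": 1},
  {"ax": 8, "ay": 0, "az": 0, "tx": 0, "ty": 0.338, "tz": -0.2485, "fingers": 1},
  {"ax": 8, "ay": 0, "az": 0, "tx": 0, "ty": 0.338, "tz": -0.2485, "fingers": 1},
  {"ax": 8, "ay": 0, "az": 0, "tx": 0, "ty": 0.338, "tz": -0.2485, "fingers": 0.8},
  {"ax": 8, "ay": 0, "az": 0, "tx": 0.12, "ty": 0.338, "tz": -0.2485, "fingers": 0.8},
  {"ax": 8, "ay": 0, "az": 0, "tx": 0.137, "ty": 0.338, "tz": -0.2485, "fingers": 0.8},
])

```text
t: 3.72
ee_pos: [0.4612, 0.3636, 0.1181]
orientation: [0.112, 1.566, -0.109]
ft_force: [0.7, 1.6, -1.0]
opening: 0.0764
```

Run:
```python
from h import *
print(arm.state()['t']);inc((0.460,0.366,0.026),-8.3)
f=grab('wrist','w5')
```

```text
3.725
now [0.4612 0.3636 0.1181] R [[0.002, 0.14, 0.99], [0.002, 0.99, -0.141], [-1.0, 0.002, 0.002]]
shift [ 0.0921  0.002  -0.0017] turn [ 0.22  0.11 -0.11]
```

View pics/w5.png

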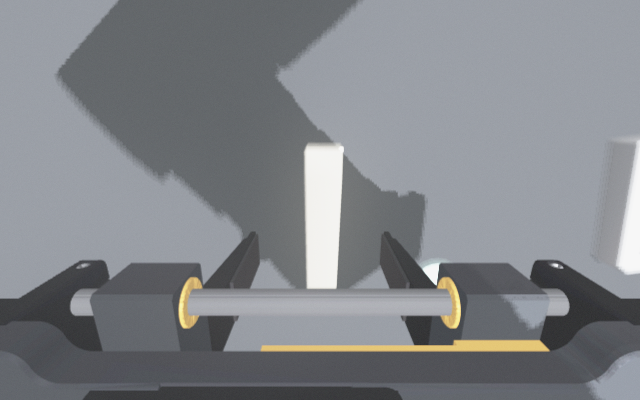

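Run:
```python
from h import *
print(arm.state()['t']);inc((0.460,0.366,0.026),-8.3)
```

```text
3.775
now [0.4576 0.3626 0.1104] R [[-0.008, 0.14, 0.99], [-0.004, 0.99, -0.14], [-1.0, -0.005, -0.007]]
shift [0.0844 0.0041 0.0025] turn [ 0.23 -0.4   0.29]
```

Request:
step_arm([
  {"ax": 0, "ay": 0, "az": 0, "tx": 0, "ty": 0, "tz": 0, "fingers": 0.8},
  {"ax": 0, "ay": 0, "az": 0, "tx": 0, "ty": 0, "tz": 0, "fingers": 0.8},
])

```text
t: 4.03
ee_pos: [0.4648, 0.3617, 0.1207]
orientation: [0.115, 1.565, -0.112]
ft_force: [1.0, -0.2, -0.1]
opening: 0.0763
```

Run:
```python
from h import *
print(arm.state()['t']);inc((0.460,0.366,0.026),-8.3)
```

```text
4.025
now [0.4648 0.3617 0.1207] R [[0.003, 0.144, 0.99], [0.002, 0.99, -0.144], [-1.0, 0.002, 0.003]]
shift [ 0.0947  0.0033 -0.0056] turn [ 0.03  0.15 -0.13]
```

Request:
step_arm([
  {"ax": 0, "ay": 0, "az": 0, "tx": 0.04, "ty": 0.003, "tz": -0.0055, "fingers": 0.8},
  {"ax": 0, "ay": 0, "az": 0, "tx": 0.075, "ty": 0.003, "tz": -0.0055, "fingers": 0.7},
  {"ax": 0, "ay": 0, "az": 0, "tx": 0.0945, "ty": 0.003, "tz": -0.0055, "fingers": 0.6},
  {"ax": 0, "ay": 0, "az": 0, "tx": 0.0945, "ty": 0.003, "tz": -0.0055, "fingers": 0.6},
  {"ax": 0, "ay": 0, "az": 0, "tx": 0.0945, "ty": 0.003, "tz": -0.0055, "fingers": 0.6},
])

```text
t: 4.65
ee_pos: [0.4602, 0.3653, 0.0256]
orientation: [0.115, 1.565, -0.113]
ft_force: [0.1, 0.3, 1.1]
opening: 0.0574
```

Run:
```python
from h import *
print(arm.state()['t'],arm.state()['ft_force']);inc((0.460,0.366,0.026),-8.3)
```

```text
4.65 [0.07916187 0.32639725 1.07614644]
now [0.4602 0.3653 0.0256] R [[0.003, 0.145, 0.989], [0.002, 0.989, -0.145], [-1.0, 0.002, 0.002]]
shift [-0.0004  0.0007 -0.0003] turn [-0.02  0.13 -0.12]
```

Close on the wedge.

Request:
step_arm([
  {"ax": 0, "ay": 0, "az": 0, "tx": 0, "ty": 0, "tz": 0, "fingers": 0.2},
  {"ax": 0, "ay": 0, "az": 0, "tx": 0, "ty": 0, "tz": 0, "fingers": 0.2},
  {"ax": 0, "ay": 0, "az": 0, "tx": 0, "ty": 0, "tz": 0, "fingers": 0.2},
  {"ax": 0, "ay": 0, "az": 0, "tx": 0, "ty": 0, "tz": 0, "fingers": 0.2},
], force=15)

```text
t: 5.15
ee_pos: [0.4591, 0.3651, 0.0238]
orientation: [0.114, 1.568, -0.113]
ft_force: [-0.7, -0.8, 4.8]
opening: 0.0296
```

Request:
step_arm([
  {"ax": 0, "ay": 0, "az": 0, "tx": -0.02, "ty": 0, "tz": 0, "fingers": 0.2},
  {"ax": 0, "ay": 0, "az": 0, "tx": -0.06, "ty": 0, "tz": 0, "fingers": 0.2},
  {"ax": 0, "ay": 0, "az": 0, "tx": -0.06, "ty": 0, "tz": 0, "fingers": 0.2},
  {"ax": 0, "ay": 0, "az": 0, "tx": -0.06, "ty": 0, "tz": 0, "fingers": 0.2},
], force=20)

```text
t: 5.65
ee_pos: [0.4587, 0.3648, 0.0829]
orientation: [0.113, 1.568, -0.114]
ft_force: [0.2, 0.8, -2.0]
opening: 0.0298
```

Run:
```python
from h import *
print(arm.state()['t'],arm.state()['ft_force']);inc((0.5215,-0.011,0.085),2.73)
grab('side','s1'); crop('side0',100,60,440,240,2.3,'x'); crop('side0',0,0,1,1,1,'y'); crop('s1',180,60,440,240,3,'c7')
```

```text
5.65 [ 0.20126708  0.81131792 -2.02004662]
now [0.4587 0.3648 0.0829] R [[-0.001, 0.144, 0.99], [-0.0, 0.99, -0.144], [-1.0, -0.0, -0.0]]
shift [-0.002  -0.3629  0.1162] turn [-11.01  -0.03   0.02]
```

View pics/c7.png

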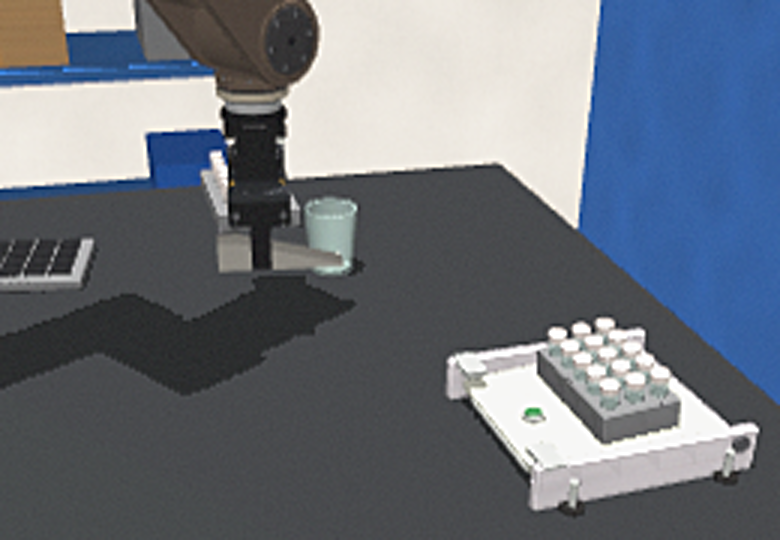

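Request:
step_arm([
  {"ax": -2, "ay": 0, "az": 0, "tx": 0, "ty": -0.04, "tz": 0.013, "fingers": 0.2},
  {"ax": -4, "ay": 0, "az": 0, "tx": 0, "ty": -0.1, "tz": 0.032, "fingers": 0.2},
  {"ax": -6, "ay": 0, "az": 0, "tx": 0, "ty": -0.16, "tz": 0.051, "fingers": 0.2},
  {"ax": -8, "ay": 0, "az": 0, "tx": 0, "ty": -0.22, "tz": 0.07, "fingers": 0.2},
  {"ax": -10, "ay": 0, "az": 0, "tx": 0, "ty": -0.28, "tz": 0.09, "fingers": 0.2},
  {"ax": -11, "ay": 0, "az": 0, "tx": 0, "ty": -0.335, "tz": 0.107, "fingers": 0.2},
  {"ax": -11, "ay": 0, "az": 0, "tx": 0, "ty": -0.363, "tz": 0.116, "fingers": 0.2},
  {"ax": -11, "ay": 0, "az": 0, "tx": 0, "ty": -0.363, "tz": 0.116, "fingers": 0.2},
])

```text
t: 6.7
ee_pos: [0.5214, -0.0127, 0.0824]
orientation: [-0.034, 1.572, 0.035]
ft_force: [0.1, 0.8, -1.0]
opening: 0.0299
```

Request:
step_arm([
  {"ax": 0, "ay": 0, "az": 0, "tx": 0, "ty": 0, "tz": 0, "fingers": 0.2},
  {"ax": 0, "ay": 0, "az": 0, "tx": 0, "ty": 0, "tz": 0, "fingers": 0.2},
])

```text
t: 6.95
ee_pos: [0.5212, -0.0098, 0.0832]
orientation: [-0.038, 1.571, 0.038]
ft_force: [0.1, 0.6, -1.6]
opening: 0.0298
```

Run:
```python
from h import *
print(arm.state()['t'],arm.state()['ft_force']);inc((0.5215,-0.011,0.026),2.73)
grab('side','s2'); crop('s2',300,120,460,240,5,'c8')
```

```text
6.95 [ 0.11276669  0.55616747 -1.56979628]
now [ 0.5212 -0.0098  0.0832] R [[-0.001, -0.049, 0.999], [0.0, 0.999, 0.049], [-1.0, 0.0, -0.001]]
shift [ 0.0572 -0.0012  0.0003] turn [ 0.06 -0.04 -0.02]
```

View pics/c8.png

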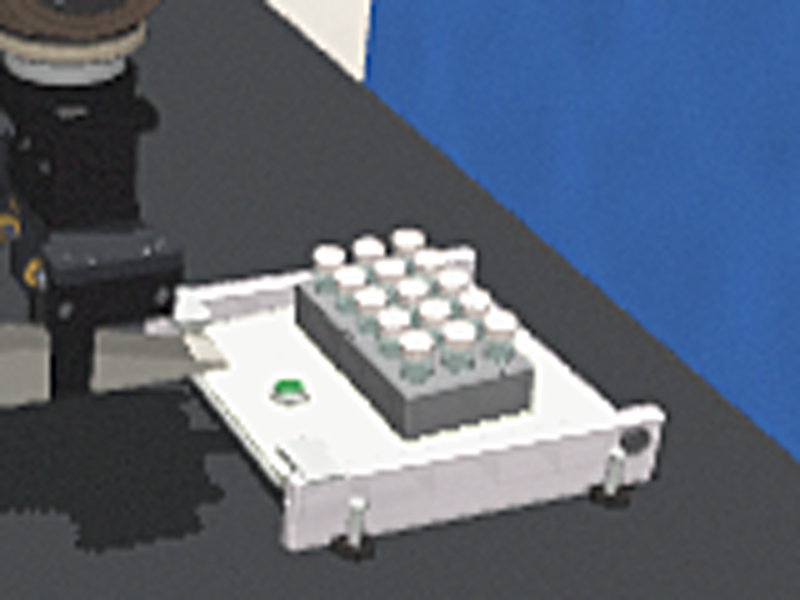

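Request:
step_arm([
  {"ax": 0, "ay": 0, "az": 0, "tx": 0.02, "ty": -0.001, "tz": 0, "fingers": 0.2},
  {"ax": 0, "ay": 0, "az": 0, "tx": 0.04, "ty": -0.001, "tz": 0, "fingers": 0.2},
  {"ax": 0, "ay": 0, "az": 0, "tx": 0.04, "ty": -0.001, "tz": 0, "fingers": 0.2},
])

```text
t: 7.38
ee_pos: [0.5209, -0.0111, 0.0426]
orientation: [-0.038, 1.573, 0.038]
ft_force: [0.5, -0.2, -0.8]
opening: 0.0301
```

Run:
```python
from h import *
print(arm.state()['t'],arm.state()['ft_force']);inc((0.5215,-0.011,0.026),2.73)
grab('side','s3'); crop('s3',300,150,400,230,8,'c9')
f=grab('top','t3'); crop('t3',265,140,365,240,6,'c10')
g=load('s3')
```

```text
7.375 [ 0.50836298 -0.15670885 -0.81948817]
now [ 0.5209 -0.0111  0.0426] R [[-0.002, -0.048, 0.999], [0.0, 0.999, 0.048], [-1.0, 0.001, -0.002]]
shift [0.0166 0.0001 0.0006] turn [ 0.04 -0.13 -0.03]
```

View pics/c9.png

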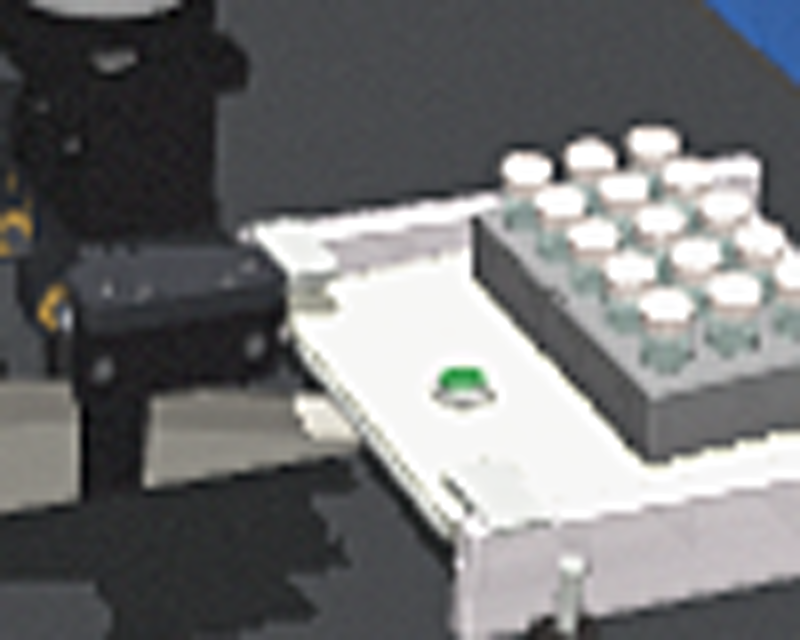

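View pics/c10.png

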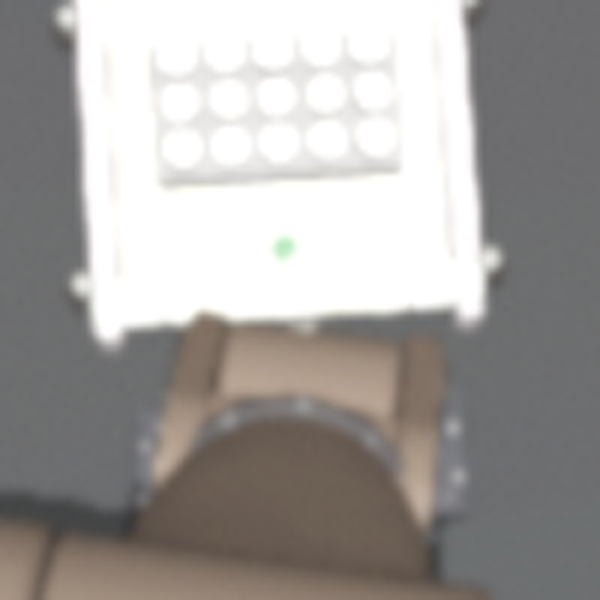

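Run:
```python
from h import *
t=load('t3'); s=load('s3')
d=np.array([np.cos(.0477),np.sin(.0477)]); n=np.array([-d[1],d[0]])
def P(x,y,z,o=np.array([.631,-.006])): return np.r_[o+x*d+y*n,z]
tcp=np.array([.5209,-.0111])
for z in (.017,.022):
  for y in (.015,0,-.015):
    q=np.r_[tcp+(0.0976)*d+y*n,z]; print(q.round(4),'top crop',(proj(t,q)[0]-[265,140])*6,'side crop',(proj(s,q)[0]-[300,150])*8)
for x,y,z in [(-.0175,.105,.05),(-.0175,-.105,.05),(0,.07,.02),(0,-.07,.02),(0,.07,.012),(0,-.07,.012)]:
    print((x,y,z),(proj(t,P(x,y,z))[0]-[265,140])*6,(proj(s,P(x,y,z))[0]-[300,150])*8)
```

```text
[0.6177 0.0085 0.017 ] top crop [262.18571279 325.12594721] side crop [330.069295   410.19132901]
[ 0.6184 -0.0064  0.017 ] top crop [287.21944435 323.5691036 ] side crop [345.61711421 430.18680029]
[ 0.6191 -0.0214  0.017 ] top crop [312.24280589 322.0129049 ] side crop [361.51744697 450.63562611]
[0.6177 0.0085 0.022 ] top crop [262.16200294 323.56066294] side crop [330.77469728 398.84666048]
[ 0.6184 -0.0064  0.022 ] top crop [287.27261945 321.99936344] side crop [346.36712845 418.76184601]
[ 0.6191 -0.0214  0.022 ] top crop [312.37280216 320.43871269] side crop [362.31392829 439.12964331]
(-0.0175, 0.105, 0.05) [109.21542246 332.31967858] [235.37330102 228.14804339]
(-0.0175, -0.105, 0.05) [467.01390382 310.07510951] [459.58429545 506.04313317]
(0, 0.07, 0.02) [169.16590985 309.16353254] [306.18802342 329.25754149]
(0, -0.07, 0.02) [402.90607989 294.66930341] [456.368917   516.86668632]
(0, 0.07, 0.012) [169.65774963 311.72942248] [305.19682693 346.85389861]
(0, -0.07, 0.012) [402.25797057 297.30088775] [454.67564807 535.65283223]
```

Request:
step_arm([
  {"ax": 0, "ay": 0, "az": 0, "tx": 0.01, "ty": 0, "tz": 0, "fingers": 0.2},
  {"ax": 0, "ay": 0, "az": 0, "tx": 0.0165, "ty": 0, "tz": 0, "fingers": 0.2},
  {"ax": 0, "ay": 0, "az": 0, "tx": 0.0175, "ty": 0, "tz": 0, "fingers": 0.2},
  {"ax": 0, "ay": 0, "az": 0, "tx": 0.0175, "ty": 0, "tz": 0, "fingers": 0.2},
])

```text
t: 7.98
ee_pos: [0.5216, -0.0119, 0.0259]
orientation: [-0.037, 1.571, 0.037]
ft_force: [1.1, 0.0, -0.4]
opening: 0.03
```

Request:
step_arm([
  {"ax": 0, "ay": 0, "az": 0, "tx": 0.001, "ty": 0, "tz": 0, "fingers": 0.2},
  {"ax": 0, "ay": 0, "az": 0, "tx": 0.001, "ty": 0, "tz": 0, "fingers": 0.2},
])

```text
t: 8.22
ee_pos: [0.5216, -0.0119, 0.0251]
orientation: [-0.037, 1.57, 0.037]
ft_force: [0.1, 1.0, -1.1]
opening: 0.0299
```

Request:
step_arm([
  {"ax": 0, "ay": 0, "az": 0, "tx": 0.001, "ty": 0, "tz": 0, "fingers": 0.2},
  {"ax": 0, "ay": 0, "az": 0, "tx": 0.001, "ty": 0, "tz": 0, "fingers": 0.2},
  {"ax": 0, "ay": 0, "az": 0, "tx": 0.001, "ty": 0, "tz": 0, "fingers": 0.4},
  {"ax": 0, "ay": 0, "az": 0, "tx": 0.001, "ty": 0, "tz": 0, "fingers": 0.5},
  {"ax": 0, "ay": 0, "az": 0, "tx": 0.001, "ty": 0, "tz": 0, "fingers": 0.6},
])

```text
t: 8.85
ee_pos: [0.5216, -0.0119, 0.024]
orientation: [-0.037, 1.57, 0.037]
ft_force: [0.8, -0.2, -0.2]
opening: 0.0521
```

Request:
step_arm([
  {"ax": 0, "ay": 0, "az": 0, "tx": -0.04, "ty": 0, "tz": 0, "fingers": 0.6},
  {"ax": 0, "ay": 0, "az": 0, "tx": -0.1, "ty": 0, "tz": 0, "fingers": 0.6},
  {"ax": 0, "ay": 0, "az": 0, "tx": -0.16, "ty": 0, "tz": 0, "fingers": 0.6},
  {"ax": 0, "ay": 0, "az": 0, "tx": -0.2, "ty": 0, "tz": 0.03, "fingers": 0.6},
  {"ax": 0, "ay": 0, "az": 0, "tx": -0.2, "ty": 0, "tz": 0.08, "fingers": 0.6},
  {"ax": 0, "ay": 0, "az": 0, "tx": -0.2, "ty": 0, "tz": 0.12, "fingers": 0.3},
  {"ax": 0, "ay": 0, "az": 0, "tx": -0.2, "ty": 0, "tz": 0.14, "fingers": 0.1},
  {"ax": 0, "ay": 0, "az": 0, "tx": -0.2, "ty": 0, "tz": 0.14, "fingers": 0.06},
])

```text
t: 9.85
ee_pos: [0.6619, -0.0052, 0.2232]
orientation: [-0.037, 1.571, 0.038]
ft_force: [-0.8, 0.2, 0.9]
opening: 0.0324
```

Run:
```python
from h import *
f=grab('wrist','w6'); s=arm.state(); print(s['ee_pos'],s['orientation'],s['t'],s['ft_force'])
crop('w6',200,0,440,230,3,'c11')
```

```text
[ 0.66102169 -0.00523212  0.22340653] [-0.03710413  1.57156441  0.03747124] 9.9 [ 0.03281067 -0.53192269  0.31047419]
```

View pics/c11.png

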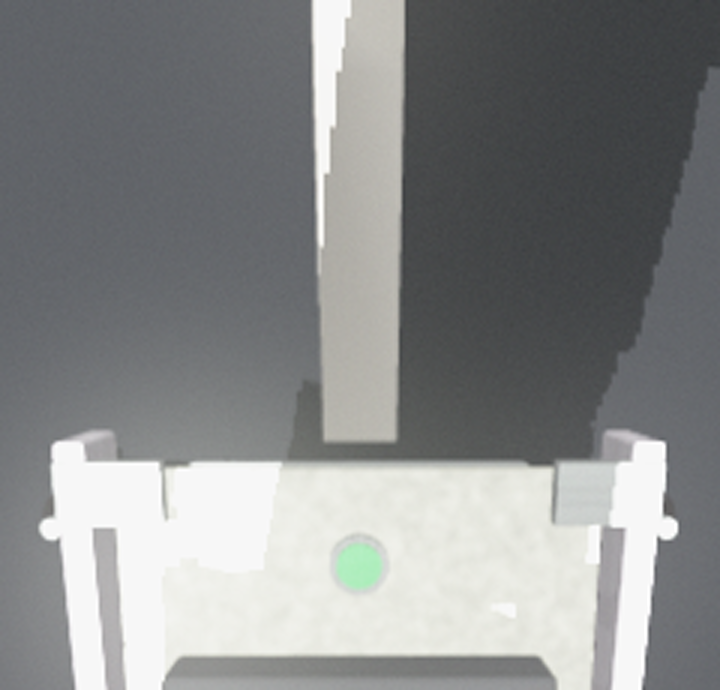

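Request:
step_arm([
  {"ax": 0, "ay": 0, "az": 0, "tx": 0, "ty": 0, "tz": -0.05, "fingers": 0.06},
  {"ax": 0, "ay": 0, "az": 0, "tx": 0, "ty": 0, "tz": -0.11, "fingers": 0.06},
  {"ax": 0, "ay": 0, "az": 0, "tx": 0, "ty": 0, "tz": -0.17, "fingers": 0.06},
  {"ax": 0, "ay": 0, "az": 0, "tx": 0, "ty": 0, "tz": -0.217, "fingers": 0.06},
  {"ax": 0, "ay": 0, "az": 0, "tx": 0.04, "ty": 0, "tz": -0.217, "fingers": 0.06},
  {"ax": 0, "ay": 0, "az": 0, "tx": 0.09, "ty": 0, "tz": -0.217, "fingers": 0.06},
  {"ax": 0, "ay": 0, "az": 0, "tx": 0.12, "ty": 0, "tz": -0.217, "fingers": 0.06},
  {"ax": 0, "ay": 0, "az": 0, "tx": 0.12, "ty": 0, "tz": -0.217, "fingers": 0.06},
])

```text
t: 10.9
ee_pos: [0.443, -0.0154, 0.1031]
orientation: [-0.036, 1.574, 0.038]
ft_force: [0.4, 0.5, -0.8]
opening: 0.0058
```

Run:
```python
from h import *
s=arm.state(); print(s['t'],s['ft_force'],s['opening']);inc((0.444,-0.0156,0.032),2.73)
```

```text
10.9 [ 0.43064682  0.48904716 -0.79391964] 0.005770007835669328
now [ 0.443  -0.0154  0.1031] R [[-0.004, -0.047, 0.999], [0.001, 0.999, 0.047], [-1.0, 0.001, -0.004]]
shift [ 0.0711 -0.0003  0.0012] turn [-0.03 -0.21 -0.05]
```

Request:
step_arm([
  {"ax": 0, "ay": 0, "az": 0, "tx": 0.03, "ty": 0, "tz": 0, "fingers": 0.06},
  {"ax": 0, "ay": 0, "az": 0, "tx": 0.06, "ty": 0, "tz": 0, "fingers": 0.06},
  {"ax": 0, "ay": 0, "az": 0, "tx": 0.071, "ty": 0, "tz": 0, "fingers": 0.06},
  {"ax": 0, "ay": 0, "az": 0, "tx": 0.071, "ty": 0, "tz": 0.005, "fingers": 0.06},
  {"ax": 0, "ay": 0, "az": 0, "tx": 0.071, "ty": 0, "tz": 0.01, "fingers": 0.06},
  {"ax": 0, "ay": 0, "az": 0, "tx": 0.071, "ty": 0, "tz": 0.015, "fingers": 0.06},
  {"ax": 0, "ay": 0, "az": 0, "tx": 0.071, "ty": 0, "tz": 0.018, "fingers": 0.06},
])

```text
t: 11.78
ee_pos: [0.4631, -0.0147, 0.0335]
orientation: [-0.037, 1.57, 0.037]
ft_force: [0.4, -0.7, 1.0]
opening: 0.0056
```

Run:
```python
from h import *
s=arm.state(); print(s['t'],s['ft_force'],s['ee_pos'])
grab('wrist','w7'); crop('w7',200,150,440,350,3,'c12'); grab('side','s7'); crop('s7',290,130,400,230,7,'c13')
```

```text
11.775 [ 0.4211535  -0.70127571  0.96101291] [ 0.46310968 -0.0146735   0.03347085]
```

View pics/c13.png

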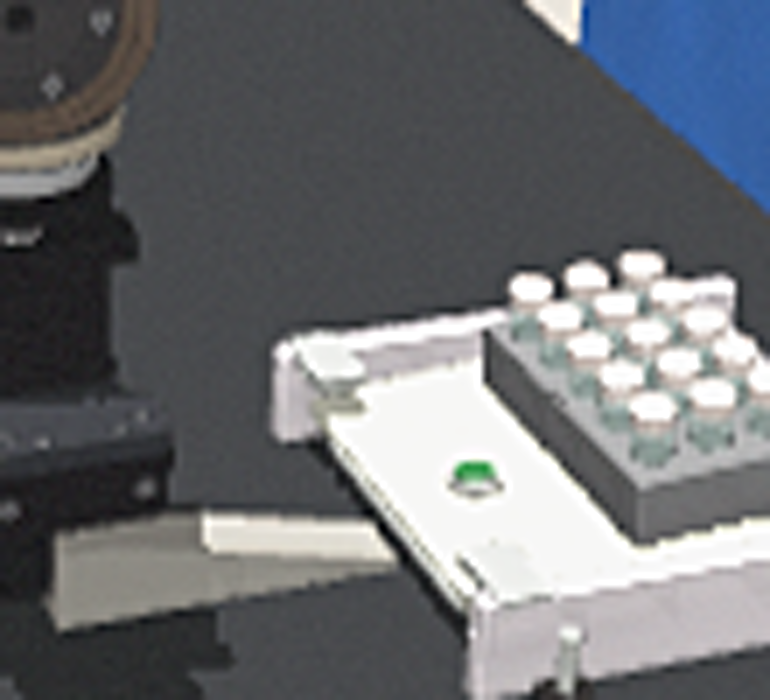

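View pics/c12.png

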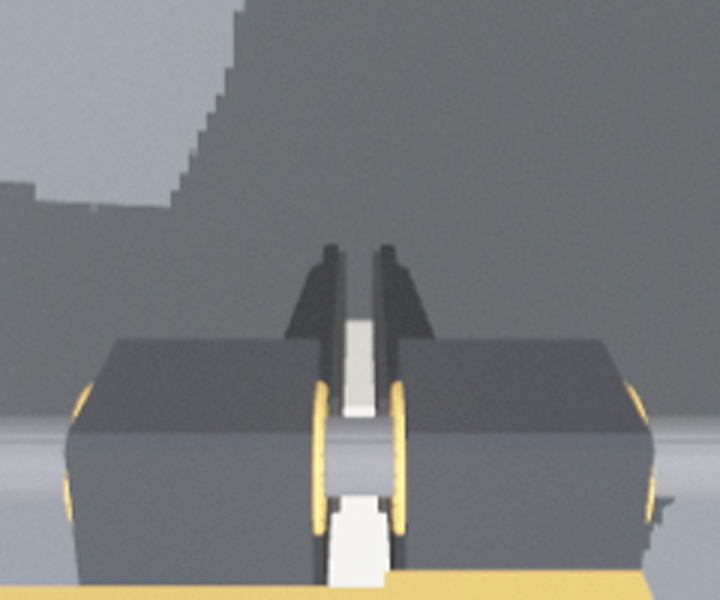

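Request:
step_arm([
  {"ax": 0, "ay": 0, "az": 0, "tx": 0, "ty": 0, "tz": 0.004, "fingers": 0.06},
  {"ax": 0, "ay": 0, "az": 0, "tx": 0, "ty": 0, "tz": 0.008, "fingers": 0.06},
  {"ax": 0, "ay": 0, "az": 0, "tx": 0, "ty": 0, "tz": 0.012, "fingers": 0.06},
  {"ax": 0, "ay": 0, "az": 0, "tx": 0, "ty": 0, "tz": 0.016, "fingers": 0.06},
  {"ax": 0, "ay": 0, "az": 0, "tx": 0, "ty": 0, "tz": 0.02, "fingers": 0.06},
  {"ax": 0, "ay": 0, "az": 0, "tx": 0, "ty": 0, "tz": 0.024, "fingers": 0.06},
  {"ax": 0, "ay": 0, "az": 0, "tx": 0, "ty": 0, "tz": 0.028, "fingers": 0.06},
  {"ax": 0, "ay": 0, "az": 0, "tx": 0, "ty": 0, "tz": 0.03, "fingers": 0.06},
])

```text
t: 12.88
ee_pos: [0.4918, -0.0131, 0.0329]
orientation: [-0.037, 1.573, 0.038]
ft_force: [-6.7, -0.3, 4.5]
opening: 0.0055
```

Run:
```python
from h import *
s=arm.state(); print(s['t'],s['ft_force'],s['ee_pos'],s['orientation'])
grab('side','s8'); crop('s8',290,130,400,230,7,'c14')
```

```text
12.875 [-6.67738199 -0.32615987  4.50838569] [ 0.49175491 -0.01310647  0.03293268] [-0.03697171  1.57295679  0.03771803]
```

View pics/c14.png

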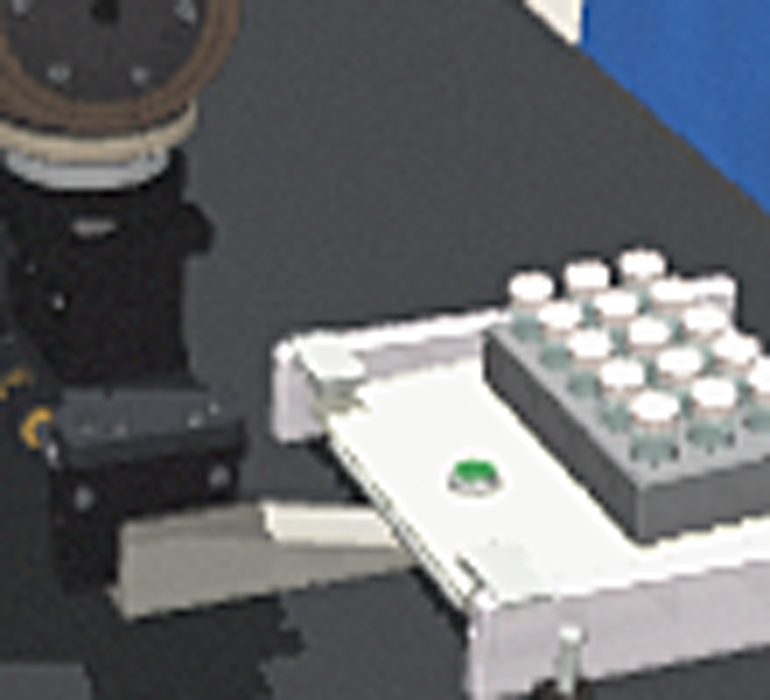

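Request:
step_arm([
  {"ax": 0, "ay": 0, "az": 0, "tx": -0.0005, "ty": 0, "tz": 0.002, "fingers": 0.06},
  {"ax": 0, "ay": 0, "az": 0, "tx": -0.001, "ty": 0, "tz": 0.005, "fingers": 0.06},
  {"ax": 0, "ay": 0, "az": 0, "tx": -0.001, "ty": 0, "tz": 0.008, "fingers": 0.06},
  {"ax": 0, "ay": 0, "az": 0, "tx": -0.001, "ty": 0, "tz": 0.011, "fingers": 0.06},
  {"ax": 0, "ay": 0, "az": 0, "tx": -0.001, "ty": 0, "tz": 0.014, "fingers": 0.06},
])

```text
t: 13.55
ee_pos: [0.5068, -0.0126, 0.034]
orientation: [-0.037, 1.571, 0.037]
ft_force: [-3.2, -0.3, -1.3]
opening: 0.0058
```

Run:
```python
from h import *
s=arm.state(); print(s['t'],s['ft_force'],s['ee_pos'],s['orientation'],s['wrist_torque'])
grab('side','s9'); crop('s9',290,130,400,230,7,'c15')
```

```text
13.55 [-3.23597793 -0.26262669 -1.33405745] [ 0.50681086 -0.01259517  0.03396165] [-0.0371218   1.57050764  0.03730351] [-0.01680641  0.66346233 -0.05714665]
```

View pics/c15.png

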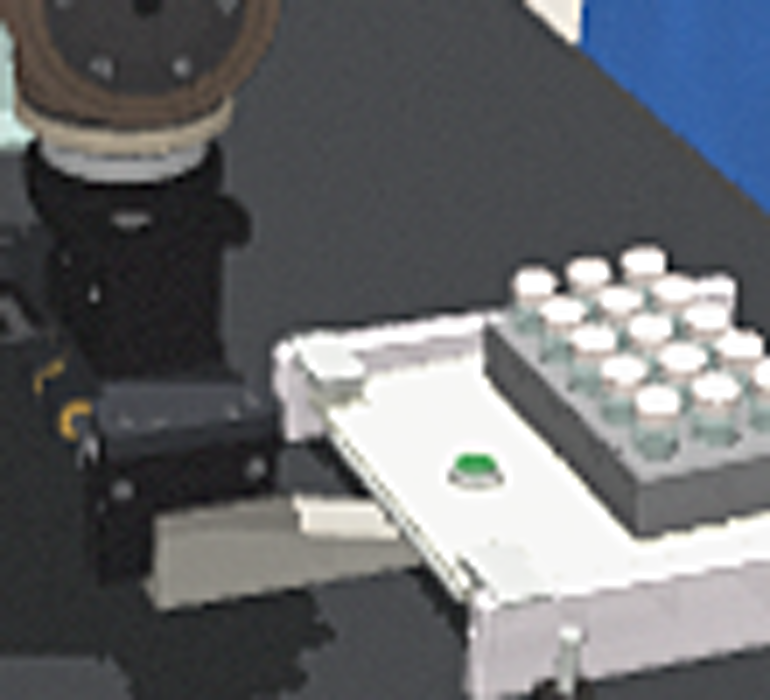

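Request:
step_arm([
  {"ax": 0, "ay": 0, "az": 0, "tx": 0, "ty": 0, "tz": 0.003, "fingers": 0.06},
  {"ax": 0, "ay": 0, "az": 0, "tx": 0, "ty": 0, "tz": 0.006, "fingers": 0.06},
  {"ax": 0, "ay": 0, "az": 0, "tx": 0, "ty": 0, "tz": 0.009, "fingers": 0.06},
  {"ax": 0, "ay": 0, "az": 0, "tx": 0, "ty": 0, "tz": 0.012, "fingers": 0.06},
  {"ax": 0, "ay": 0, "az": 0, "tx": 0, "ty": 0, "tz": 0.015, "fingers": 0.06},
  {"ax": 0, "ay": 0, "az": 0, "tx": 0, "ty": 0, "tz": 0.018, "fingers": 0.06},
  {"ax": 0, "ay": 0, "az": 0, "tx": 0, "ty": 0, "tz": 0.021, "fingers": 0.06},
  {"ax": 0, "ay": 0, "az": 0, "tx": 0, "ty": 0, "tz": 0.023, "fingers": 0.06},
])

```text
t: 14.6
ee_pos: [0.5298, -0.0115, 0.034]
orientation: [-0.037, 1.57, 0.037]
ft_force: [-2.4, 0.5, -1.2]
opening: 0.0058
```

Run:
```python
from h import *
s=arm.state(); print(s['t'],s['ft_force'],s['ee_pos'],s['orientation'],s['wrist_torque'])
grab('side','s10'); crop('s10',290,130,400,230,7,'c16')
```

```text
14.6 [-2.37268853  0.46698551 -1.1969815 ] [ 0.52978845 -0.01151676  0.03400602] [-0.03716453  1.57037586  0.03726952] [0.04422023 0.63366726 0.03354801]
```

View pics/c16.png

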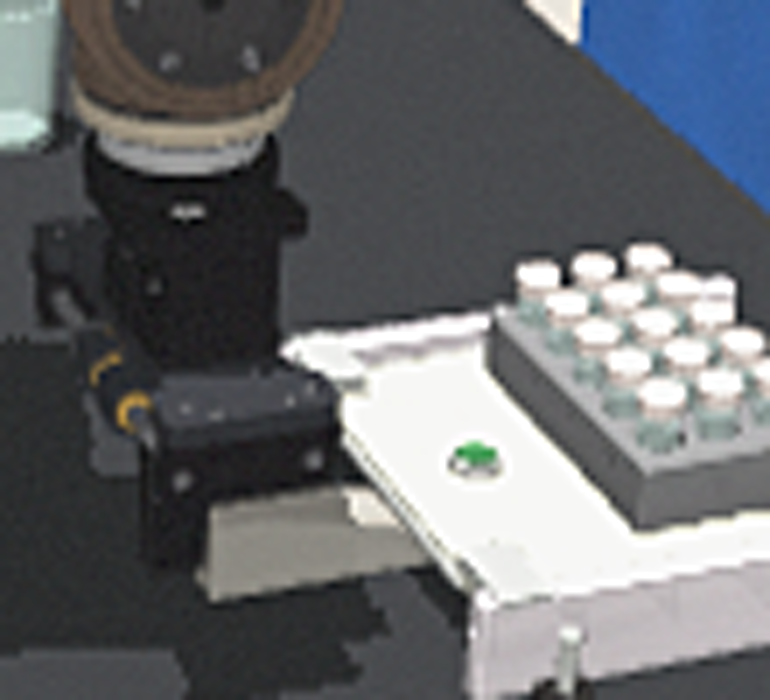

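Request:
step_arm([
  {"ax": 0, "ay": 0, "az": 0, "tx": 0, "ty": 0, "tz": 0.002, "fingers": 0.06},
  {"ax": 0, "ay": 0, "az": 0, "tx": 0, "ty": 0, "tz": 0.004, "fingers": 0.06},
  {"ax": 0, "ay": 0, "az": 0, "tx": 0, "ty": 0, "tz": 0.006, "fingers": 0.06},
  {"ax": 0, "ay": 0, "az": 0, "tx": 0, "ty": 0, "tz": 0.007, "fingers": 0.06},
])

```text
t: 15.15
ee_pos: [0.5367, -0.0112, 0.034]
orientation: [-0.037, 1.57, 0.037]
ft_force: [-2.7, 0.0, -2.3]
opening: 0.0058
```

Request:
step_arm([
  {"ax": 0, "ay": 0, "az": 0, "tx": 0, "ty": 0, "tz": 0.001, "fingers": 0.06},
  {"ax": 0, "ay": 0, "az": 0, "tx": 0, "ty": 0, "tz": 0.002, "fingers": 0.06},
  {"ax": 0, "ay": 0, "az": 0, "tx": 0, "ty": 0, "tz": 0.003, "fingers": 0.06},
])

```text
t: 15.52
ee_pos: [0.5396, -0.0111, 0.034]
orientation: [-0.037, 1.57, 0.037]
ft_force: [-3.3, -0.1, -2.5]
opening: 0.0058
```

Request:
step_arm([
  {"ax": 0, "ay": 0, "az": 0, "tx": 0, "ty": 0, "tz": 0.001, "fingers": 0.06},
  {"ax": 0, "ay": 0, "az": 0, "tx": 0, "ty": 0, "tz": 0.002, "fingers": 0.06},
  {"ax": 0, "ay": 0, "az": 0, "tx": 0, "ty": 0, "tz": 0.003, "fingers": 0.06},
])

```text
t: 15.9
ee_pos: [0.5426, -0.0109, 0.034]
orientation: [-0.037, 1.57, 0.037]
ft_force: [-2.3, 1.4, -2.1]
opening: 0.0051
```

Request:
step_arm([
  {"ax": 0, "ay": 0, "az": 0, "tx": 0, "ty": 0, "tz": 0.0007, "fingers": 0.06},
  {"ax": 0, "ay": 0, "az": 0, "tx": 0, "ty": 0, "tz": 0.0014, "fingers": 0.06},
  {"ax": 0, "ay": 0, "az": 0, "tx": 0, "ty": 0, "tz": 0.002, "fingers": 0.06},
])

```text
t: 16.27
ee_pos: [0.5442, -0.0108, 0.0339]
orientation: [-0.037, 1.571, 0.037]
ft_force: [-4.4, 0.0, -2.4]
opening: 0.0059
```

Run:
```python
from h import *
s=arm.state(); print(s['t'],s['ft_force'],s['ee_pos'],s['orientation'],s['wrist_torque'])
grab('side','s11'); crop('s11',290,130,400,230,7,'c17')
```

```text
16.275 [-4.43077984  0.04196456 -2.358592  ] [ 0.54420607 -0.01076571  0.03387393] [-0.03707679  1.57143431  0.0374059 ] [-0.07674245  0.95846092  0.03546479]
```

View pics/c17.png

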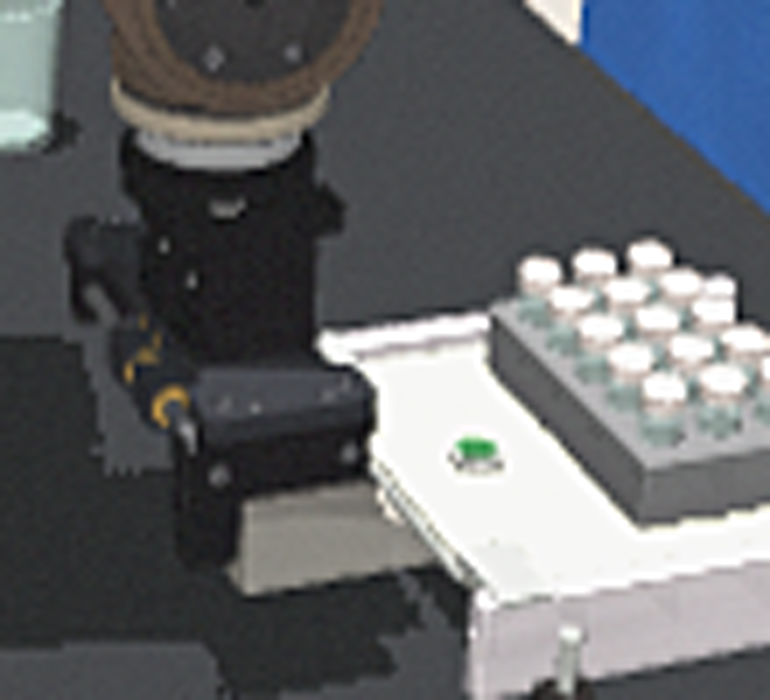

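Request:
step_arm([
  {"ax": 0, "ay": 0, "az": 0, "tx": 0, "ty": 0, "tz": 0.0005, "fingers": 0.06},
  {"ax": 0, "ay": 0, "az": 0, "tx": 0, "ty": 0, "tz": 0.001, "fingers": 0.06},
])

```text
t: 16.58
ee_pos: [0.5447, -0.0107, 0.0337]
orientation: [-0.037, 1.573, 0.038]
ft_force: [-6.2, -0.7, -2.5]
opening: 0.0057
```

Request:
step_arm([
  {"ax": 0, "ay": 0, "az": 0, "tx": 0, "ty": 0, "tz": 0.0005, "fingers": 0.06},
  {"ax": 0, "ay": 0, "az": 0, "tx": 0, "ty": 0, "tz": 0.001, "fingers": 0.06},
])

```text
t: 16.82
ee_pos: [0.5452, -0.0106, 0.0335]
orientation: [-0.037, 1.574, 0.038]
ft_force: [-8.3, -0.4, -3.7]
opening: 0.0058
```

Request:
step_arm([
  {"ax": 0, "ay": 0, "az": 0, "tx": 0.0003, "ty": 0, "tz": 0.0007, "fingers": 0.06},
  {"ax": 0, "ay": 0, "az": 0, "tx": 0.0006, "ty": 0, "tz": 0.0014, "fingers": 0.06},
  {"ax": 0, "ay": 0, "az": 0, "tx": 0.0006, "ty": 0, "tz": 0.002, "fingers": 0.06},
])

```text
t: 17.2
ee_pos: [0.5459, -0.0105, 0.0332]
orientation: [-0.037, 1.577, 0.038]
ft_force: [-16.3, -2.7, 6.7]
opening: 0.0059
```

Request:
step_arm([
  {"ax": 0, "ay": 0, "az": 0, "tx": -0.0004, "ty": 0, "tz": 0.0002, "fingers": 0.06},
  {"ax": 0, "ay": 0, "az": 0, "tx": -0.0004, "ty": 0, "tz": 0.0002, "fingers": 0.06},
])

```text
t: 17.45
ee_pos: [0.546, -0.0104, 0.0333]
orientation: [-0.037, 1.577, 0.038]
ft_force: [-14.4, -1.8, 0.7]
opening: 0.0059
```

Level force now; look before the final push.

Run:
```python
from h import *
s=arm.state(); print(s['t'],s['ft_force'],s['ee_pos'],s['orientation'],s['wrist_torque'])
grab('side','s12'); crop('s12',320,130,440,230,6.5,'c18')
```

```text
17.45 [-14.40119514  -1.83069427   0.74468499] [ 0.54602501 -0.01041362  0.03327952] [-0.0366561   1.5768262   0.03805315] [-0.23003074  2.52884367 -0.04089234]
```

View pics/c18.png

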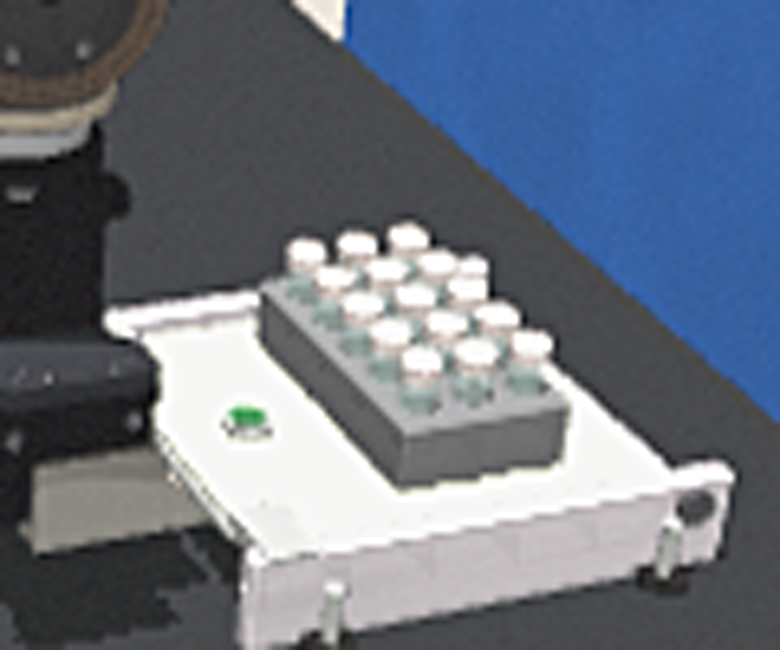

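Request:
step_arm([
  {"ax": 0, "ay": 0, "az": 0, "tx": 0, "ty": 0, "tz": 0.0006, "fingers": 0.06},
  {"ax": 0, "ay": 0, "az": 0, "tx": 0, "ty": 0, "tz": 0.0012, "fingers": 0.06},
])

```text
t: 17.75
ee_pos: [0.5461, -0.0104, 0.0333]
orientation: [-0.037, 1.579, 0.038]
ft_force: [-19.8, -3.7, 6.3]
opening: 0.0059
```

Request:
step_arm([
  {"ax": 0, "ay": 0, "az": 0, "tx": -0.0005, "ty": 0, "tz": 0.0004, "fingers": 0.06},
  {"ax": 0, "ay": 0, "az": 0, "tx": -0.0005, "ty": 0, "tz": 0.0006, "fingers": 0.06},
  {"ax": 0, "ay": 0, "az": 0, "tx": -0.0005, "ty": 0, "tz": 0.0006, "fingers": 0.06},
])

```text
t: 18.12
ee_pos: [0.5463, -0.0103, 0.0333]
orientation: [-0.036, 1.581, 0.038]
ft_force: [-20.5, -2.4, 0.6]
opening: 0.0057
```

Request:
step_arm([
  {"ax": 0, "ay": 0, "az": 0, "tx": -0.0002, "ty": 0, "tz": 0.0003, "fingers": 0.06},
  {"ax": 0, "ay": 0, "az": 0, "tx": -0.0002, "ty": 0, "tz": 0.0004, "fingers": 0.06},
])

```text
t: 18.38
ee_pos: [0.5463, -0.0102, 0.0333]
orientation: [-0.036, 1.581, 0.039]
ft_force: [-21.1, -2.9, 0.2]
opening: 0.0054
```

Run:
```python
from h import *
s=arm.state(); print(s['t'],s['ft_force'],s['ee_pos'],s['orientation'],s['wrist_torque'])
grab('side','s13'); s=arm.state(); print(s['ft_force'])
```

```text
18.375 [-21.13753049  -2.93062878   0.1869024 ] [ 0.54632651 -0.0102099   0.0333372 ] [-0.03620538  1.58143044  0.03851018] [-0.55113097  3.60360649 -0.05755184]
[-20.86207475  -2.71696885  -0.58407944]
```

Request:
step_arm([
  {"ax": 0, "ay": 0, "az": 0, "tx": 0, "ty": 0, "tz": -0.003, "fingers": 0.06},
  {"ax": 0, "ay": 0, "az": 0, "tx": 0, "ty": 0, "tz": -0.01, "fingers": 0.06},
  {"ax": 0, "ay": 0, "az": 0, "tx": 0, "ty": 0, "tz": -0.03, "fingers": 0.06},
  {"ax": 0, "ay": 0, "az": 0, "tx": -0.01, "ty": 0, "tz": -0.05, "fingers": 0.06},
  {"ax": 0, "ay": 0, "az": 0, "tx": -0.06, "ty": 0, "tz": -0.05, "fingers": 0.06},
  {"ax": 0, "ay": 0, "az": 0, "tx": -0.12, "ty": 0, "tz": -0.05, "fingers": 0.06},
  {"ax": 0, "ay": 0, "az": 0, "tx": -0.18, "ty": 0, "tz": -0.05, "fingers": 0.06},
  {"ax": 0, "ay": 0, "az": 0, "tx": -0.19, "ty": 0, "tz": 0.0, "fingers": 0.06},
])

```text
t: 19.42
ee_pos: [0.5518, -0.0107, 0.2305]
orientation: [-0.038, 1.561, 0.036]
ft_force: [0.4, -0.9, -0.6]
opening: 0.0053
```

Request:
step_arm([
  {"ax": 0, "ay": 0, "az": 0, "tx": 0, "ty": 0, "tz": 0.06, "fingers": 0.06},
  {"ax": 0, "ay": 0, "az": 0, "tx": 0, "ty": 0, "tz": 0.1, "fingers": 0.06},
  {"ax": 0, "ay": 0, "az": 0, "tx": 0, "ty": 0, "tz": 0.12, "fingers": 0.06},
  {"ax": 0, "ay": 0, "az": 0, "tx": 0, "ty": 0, "tz": 0.12, "fingers": 0.06},
])

```text
t: 19.92
ee_pos: [0.6718, -0.0048, 0.2243]
orientation: [-0.037, 1.569, 0.037]
ft_force: [0.0, 0.2, -0.1]
opening: 0.0058
```

Run:
```python
from h import *
f=grab('wrist','w14'); s=arm.state(); print(s['ee_pos'],s['orientation'],s['t'],s['ft_force'])
crop('w14',200,0,440,230,3,'c19')
grab('side','s14'); crop('s14',300,130,440,240,5.5,'c20')
```

```text
[ 0.67090134 -0.00483974  0.22445343] [-0.03726289  1.56957667  0.03727622] 19.975 [-0.48125695 -0.14720777  0.40491624]
```

View pics/c19.png

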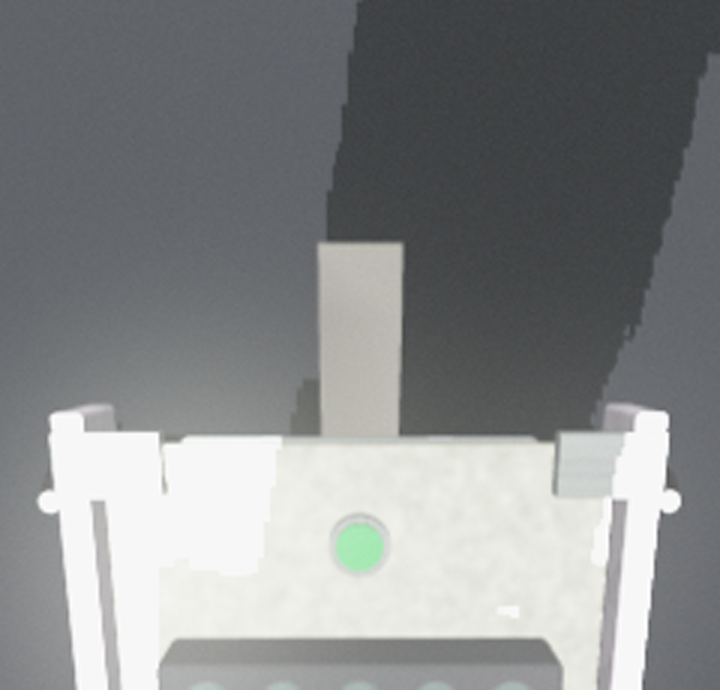

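View pics/c20.png

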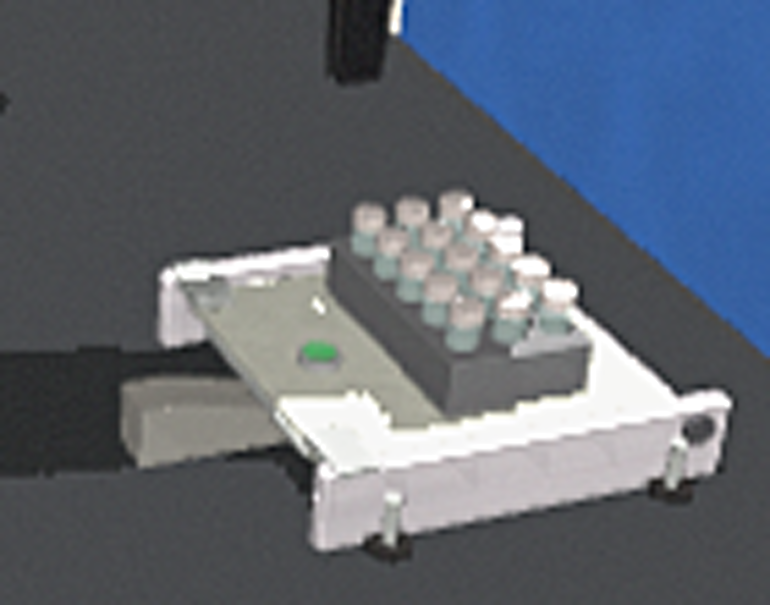

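Run:
```python
from h import *
print(job.finish_job()); print(arm.state()['t'])
```

```text
the job is handed in; nothing more can be done
None
the job is handed in; nothing more can be done
```

The wedge is under the middle of the lip, the deck is raised against its lugs, and I handed the job in at about 20 s with the gripper clear.

**What I did:** I gripped the wedge near its centre of mass and carried it to the stand. I set it flat on the bench about 10 mm in front of the lip and let go. Then I pushed it in along the stand's centre line with the nearly closed fingers on its thick end, raising the deck only with the wedge.

**Push force:**
- **While lifting:** the push was about 2 to 7 N.
- **Final push:** it levelled off at about 21 N, inside the 18 to 25 N band, with almost no vertical force (0.2 N).
- **Downward load:** the tool briefly bore down by 5 to 7 N a few times during the push. I corrected this before the final push.

**Last checks:**
- **Alignment:** in the last wrist picture the wedge is square to the lip and within about 1 mm of midway between the lugs.
- **Deck:** the pictures show it up at the lugs. The wedge is about 23 mm thick at the lip, which matches the level height if the stand's feet are near zero height. I judged level from the pictures and this figure, and did not measure the tilt directly.
- **Lateral force:** I saw about 3 N sideways during the final push, but no sideways shift of the wedge in the pictures.
- **Bystanders:** the arm stayed well away from the spacer, bottle and beaker, but I did not re-measure their positions at the end.
- **Stand height:** my fitted value of -2 mm is slightly outside the stated 0 to 6 mm range. I put that down to calibration error and it did not affect the push.

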